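# Hook the tool caddy onto the slotted upright and lock it

## Task

Pick up the small tool caddy, feel for the slots of the upright with the two tabs on its back, hook them in, and press it down against the spring until the latch bolt springs out over the top of its hanging plate and locks it. Press firmly but never force it (keep your push below about 20 N), leave the other things on the desk where they are, and let go of the caddy.

Things in the scene. Friction and masses are not known exactly. Their poses are not given: they have to be found in the camera images.
- caddy_center (a point): Centre of the loose tool caddy (175 to 350 g), half-way up its box: open black box 70 long (x) x 48 wide (y) x 48 mm high, 4 mm walls, standing on the desk; grip it across the 48 mm. A steel hanging plate, 4 mm thick, 48 wide, closes its +x end and rises 18 mm above the box (66 high); its back face is at x = +39 mm from here. Axes: x towards plate and tabs, z up.
- caddy_tabs (a point): On the caddy: middle of the hanging plate's back face, level with the box's floor. Two hooked tabs stick out here along +x, one above the other on the centre line, 15 mm long, 6 mm thick (y), round-nosed. Each is a web 8 mm high (z = 14 to 22 and 42 to 50 mm from here) with an end lip hanging 8 mm below it, bevelled inside: gap to the back face 9 mm at its foot, 5.5 at its root. Axes as caddy_center.
- mount (a point): On the front face of the fixed slotted upright, 100 mm above the desk: where caddy_tabs lies, axes alike, when locked - but only nominally in height: the upright is clamped to its stand up to 12 mm higher or lower than this point tells (x, y and yaw are true), so find the slots and the stop by feel. x into the upright, z up. The stand's foot plate, 8 mm high, reaches 70 mm in front of the face.
- slots (a point): A point of the stand 39 mm above mount, nominally mid-way between the two slots (true height up to 12 mm off, as told there). Aluminium channel open behind, 50 mm wide, front plate 4 mm, top 41 mm above here. Slots on the centre line, one above the other, each 12 mm wide and 22 high, 6 mm apart: z = -25 to -3 and 3 to 25 mm. Tabs go in with the caddy 8 to 14 mm above its true locked height.
- spring_rest (a joint): Downward travel (m) of the spring block inside the channel. The lower lip meets it 7 mm above the locked height (0); it pushes up with about 4 N, growing to 9.5 N at 0.007, where the webs stop hard on the slots' lower ends. If the caddy is not locked the spring lifts it again; locked, it lifts it the last 1.5 mm against the bolt.
- bolt (a joint): Travel (m) of the square steel latch bolt (14 wide, 5.5 mm high) sticking out 8 mm from the upright's face, underside nominally 67.5 mm above mount. 0 = out (also before hanging), 0.008 = flush; spring 1.6 to 3.2 N. Pushed in by the plate, it springs out over the plate's top edge once the caddy is within 1.5 mm of the hard stop. Tabs held too high meet it, so search from below upwards.
- spool_center (a point): Bystander: a loose filament spool 150 mm across and 55 mm high, lying flat; this point is its centre, half-way up.
- glue_center (a point): Bystander: a loose glue bottle 32 mm across, 95 mm high, standing; this point is half-way up.
- keyholder_center (a point): Bystander: a loose blue hex-key block 45 x 22 x 30 mm with short keys sticking out 32 mm above it; this point is the block's centre.
There are look-alikes about, which are no part of the job. Several things look just like the part that bears caddy_center: the one meant starts nearest to the robot's base.

How it is judged:
By the outcome, as a careful person would: the job done as asked, in the order asked, and still so for the second after the job is handed in, with the robot touching nothing.
It also fails if it takes over 72 s, if anything falls off the work surface, if the arm or the gripper's body presses on something with over 40 N, if the wrist force passes 120 N, or if a joint passes its speed limit or range.

## Robot

A 7-joint arm with a two-finger parallel gripper is mounted at the origin on the work surface. World frame = base frame: x ahead of the robot, y to its left, z up, the work surface at z = 0. Lengths are in mm, angles in rad, forces in N, time in s.
With the tool pointing down it reaches from about 425 to 975 mm from the base axis. Payload 16.7 kg.
Tool frame: the origin (TCP) lies midway between the tips of the shut fingers; the grasp point (between the pads) lies 19 mm behind it; z points along the fingers, y is the direction in which the jaws open and shut (so a half turn about z gives the same grasp; the last joint's range is limited). The gripper opens to 85 mm and grips with 20 to 120 N. Pads are 22 mm wide; open, the fingers measure 114 mm over their backs; the gripper's body (76 mm by 85 mm) begins 54 mm behind the grasp point. The pads swing forward as they close: fully open they stand 13 mm farther back than shut.
Start: joints at [-1.258, 0.426, 0.074, 1.606, -0.034, 1.111, -0.067], TCP at [300.75, 604.254, 192.702] pointing down, gripper open.
Joint ranges: [-2.85, 2.85], [-0.5, 2.14], [-1.23, 1.37], [0.21, 2.46], [-1.02, 4.16], [0.16, 2.05], [-2.73, 2.73]. Speed limits (rad/s): [1.89, 1.89, 2.39, 2.39, 3.01, 3.01, 3.01].

## Interface

Orientations are given as a 3x3 rotation matrix whose columns are the frame's x, y, z axes.
In Python, from workcell import sensors, cams, manip gives the robot as it stands. The module is installed in compiled form; this text tells all that it offers.
- The arm moves only by the tool arm_command, never from a script. Its argument "steps" is a list of rows, each an object with "offset": the shift along the tool's x, y, z in units of 50 mm (1.0 is 50 mm), a list of three; "dr": the turn, a rotation vector about the tool's x, y, z in units of 6 degrees (1.0 is 6 degrees), a list of three. A call has 1 to 5 rows; each row is the pose to reach, as a shift and turn from the pose commanded when the call began, along the tool's axes at that moment; what a row does not reach only later rows make up. A row lasts 1/8 s, in which the tool goes at most 62.5 mm and 10.7 degrees, less where a joint would pass 70% of its speed; a pose out of reach is approached as far as the arm can. A call with a gripper value outside its range is refused whole. "claw" is the opening, from -1 (shut) to 1 (fully open), set as the call begins (left out, the last holds). The fingers move at their own pace and stop on an object; "grip_force" is the grip in N (left out, the last holds). Time passes only in rows, so rows that repeat a pose let the fingers close. It gives the time, the measured TCP pose, the force and the opening at its end, in the units of the state.
- sensors.get_obs(): the state, without advancing time (a new reading comes with each control period).
- cams.read_camera(name): name is "scene" or "side" or "wrist"; returns the picture (400x640x3 uint8, red, green, blue); there is no depth.
- cams.get_calibration(name): a dict with "mtx" (3x3 intrinsics, pixels), "cam_to_world" (4x4, takes a point from camera to world coordinates); the wrist camera has in their place "hand_eye" (4x4, takes a point from camera to tool coordinates, whose origin is the TCP and whose axes are the flange's). Camera axes: x right, y up, looking along -z (the intrinsics and any distortion apply to the point x, -y, -z); pixel columns grow to the right and rows downward; lengths in mm; the calibration is good to about 2 mm. A picture is of the moment at which its call begins: read the wrist's pose just before it. get_calibration takes no time and is no camera call.
- manip.job_done(): hands the job in, once; it reports no verdict.
The state is a dict: "t": time; "joint_positions": joint angles; "joint_velocities": joint speeds; "joint_torque": joint torques, N m; "tcp_pos": TCP position; "tcp_rot": TCP orientation; "force": force on the tool from outside, world axes, zero at the start; "wrist_torque": the same for the moment, N m; "gripper_width": opening from 0.0 (shut) to 1.0 (fully open).
Only numpy, scipy, OpenCV 4.12 (cv2) and the standard library are available. Lean on these libraries where they do the work, as an engineer would, in place of code of your own. Each camera call takes 0.05 s, during which the arm holds its last target. There are 200 camera calls.

## Working session

There is one attempt and no reset: what is moved stays moved. The work goes in short steps, Python scripts to look and compute and a tool call to move; the robot and the scene stay as the last step left them, time stands still between calls to the robot, and variables do not carry over. Pictures are saved under pics/ and viewed, about 8 in all and at most 12, crops included, and the job is handed in when it is done.

Besides the shell and the picture viewer there is one more tool, called after "Request:" by a JSON object that holds its "method" and its "body", one argument or row to a line. arm_command: Moves the arm, as the interface text tells. Its arguments: {"type":"object","properties":{"steps":{"type":"array","items":{"type":"object","properties":{"offset":{"type":"array","items":{"type":"number"}},"dr":{"type":"array","items":{"type":"number"}}}}},"claw":{"type":"number"},"grip_force":{"type":"number"}},"required":["steps"]}

```bash
mkdir -p pics; python3 - <<'E'
from workcell import sensors,cams
import cv2,numpy as np
o=sensors.get_obs();print(o['t'],o['tcp_pos'],np.round(o['tcp_rot'],3).tolist(),o['force'],o['gripper_width'])
for n in('scene','side','wrist'):
    cv2.imwrite(f'pics/{n}0.png',cams.read_camera(n)[:,:,::-1]);c=cams.get_calibration(n)
    print(n,{k:np.round(v,3).tolist() if not isinstance(v,str) else v for k,v in c.items()})
E
```

```text
0.0 [300.5563003  603.85394221 191.97604345] [[-0.895, 0.446, -0.001], [0.446, 0.895, -0.001], [-0.0, -0.001, -1.0]] [ 0.45688795 -0.59408669  0.79750332] 1.000491449969092
scene {'mtx': [[414.775, 0.0, 318.666], [0.0, 414.775, 201.197], [0.0, 0.0, 1.0]], 'cam_to_world': [[0.126, -0.742, 0.659, 1283.899], [0.992, 0.099, -0.078, -179.746], [-0.007, 0.663, 0.748, 949.313], [0.0, 0.0, 0.0, 1.0]]}
side {'mtx': [[427.605, 0.0, 313.619], [0.0, 427.605, 194.756], [0.0, 0.0, 1.0]], 'cam_to_world': [[0.978, 0.153, -0.139, 425.077], [-0.206, 0.775, -0.598, -695.053], [0.016, 0.613, 0.79, 867.445], [0.0, 0.0, 0.0, 1.0]]}
wrist {'mtx': [[339.095, 0.0, 319.122], [0.0, 339.095, 199.248], [0.0, 0.0, 1.0]], 'hand_eye': [[-0.0, 0.966, 0.259, 63.906], [1.0, 0.0, -0.001, -0.476], [-0.001, 0.259, -0.966, -182.051], [0.0, 0.0, 0.0, 1.0]]}
```

View pics/scene0.png

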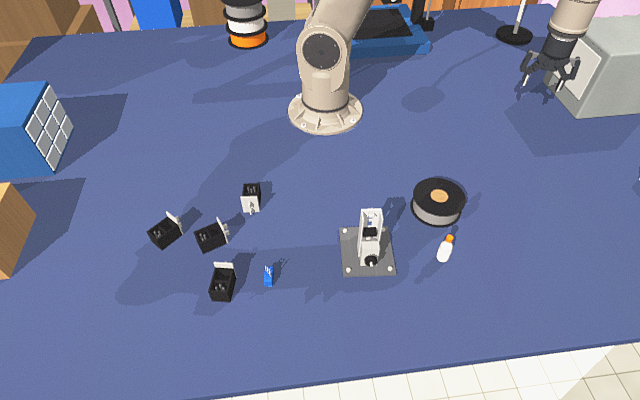

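View pics/side0.png

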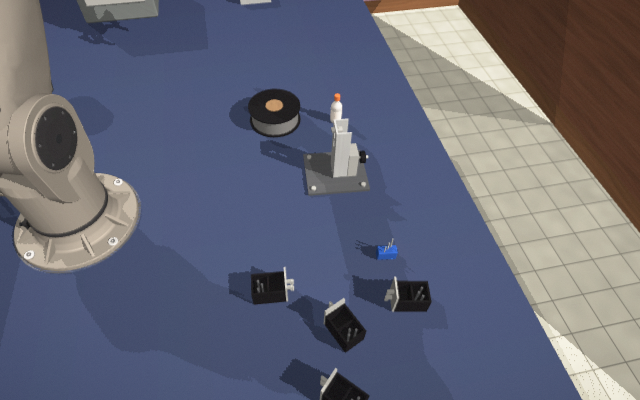

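The scene view shows the nearest caddy at (251,197), and the upright on its foot plate at (368,250). In the side view they are at (270,287) and (340,160). The front face looks towards the robot. Next I'll enlarge both.

```bash
python3 - <<'E'
import cv2,numpy as np
s=cv2.imread('pics/scene0.png');d=cv2.imread('pics/side0.png')
def c(im,x,y,w,h,k): return cv2.resize(im[y:y+h,x:x+w],(w*k,h*k),interpolation=cv2.INTER_CUBIC)
a=c(s,330,200,80,60,5)   # 400x300
a2=c(s,330,220,80,60,5)
b=c(d,295,110,80,60+30,5)[:300+150]
e=c(s,225,170,80,60,5);f=c(d,235,255,80,60,5)
L=np.vstack([c(s,325,200,80,84,4),c(s,230,175,80,50,4)])
R=np.vstack([c(d,295,112,80,84,4),c(d,235,260,80,50,4)])
cv2.imwrite('pics/crop1.png',np.hstack([L,R]))
E
```

```text
(no output)
```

View pics/crop1.png

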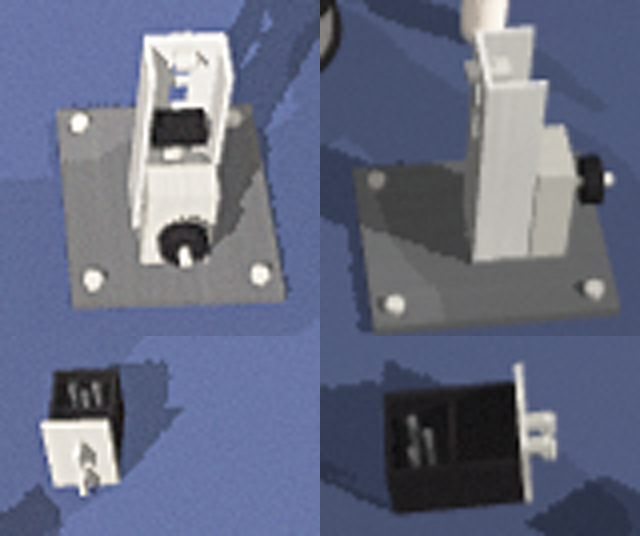

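The crops give me the foot plate corners, and the caddy plate's top edge with its tabs towards +x. I'll cast rays for a first estimate.

```bash
cat > h.py <<'E'
from workcell import sensors,cams
import numpy as np
def cam(n,o=None):
    c=cams.get_calibration(n)
    if n!='wrist': return c['mtx'],c['cam_to_world']
    T=np.eye(4);T[:3,:3]=o['tcp_rot'];T[:3,3]=o['tcp_pos'];return c['mtx'],T@c['hand_eye']
def ray(C,p,z):
    K,T=C;d=T[:3,:3]@np.array([(p[0]-K[0,2])/K[0,0],-(p[1]-K[1,2])/K[1,1],-1.]);o=T[:3,3]
    return o+d*(z-o[2])/d[2]
def proj(C,P):
    K,T=C;q=T[:3,:3].T@(np.asarray(P)-T[:3,3]);return K[0,0]*q[0]/-q[2]+K[0,2],K[1,1]*q[1]/q[2]+K[1,2]
def r(v): return np.round(v,1).tolist()
E
python3 - <<'E'
from h import *
S=cam('scene');D=cam('side')
for p in[(339.5,226.8),(343.3,275.5),(396.5,273.5)]:print('foot scene',r(ray(S,p,8)))
for p in[(303.8,154),(308.5,191.5),(370,186)]:print('foot side',r(ray(D,p,8)))
for p in[(240+.2,175+84/4),(255.5,175+82/4)]:print('cad plate top scene',r(ray(S,p,66)))
for p in[(235+198/4,260+28/4)]:print('cad plate top side',r(ray(D,p,66)))
for p in[(235+65/4,260+57/4)]:print('box top -x+y corner side',r(ray(D,p,48)))
for p in[(235+75/4,260+175/4),(235+205/4,260+165/4)]:print('bottom side',r(ray(D,p,0)))
E
```

```text
foot scene [560.9, -34.7, 8.0]
foot scene [721.6, -50.5, 8.0]
foot scene [733.8, 88.8, 8.0]
foot side [578.7, 99.2, 8.0]
foot side [565.3, -31.9, 8.0]
foot side [725.3, -45.0, 8.0]
cad plate top scene [456.8, -309.5, 66.0]
cad plate top scene [460.6, -265.6, 66.0]
cad plate top side [466.4, -264.3, 66.0]
box top -x+y corner side [395.6, -257.7, 48.0]
bottom side [390.8, -302.7, 0.0]
bottom side [459.9, -310.9, 0.0]
```

```bash
cat >> h.py <<'E'
from scipy.spatial.transform import Rotation as Ro
def Rdown(yaw): # tool x = -(caddy x), z down; yaw deg of caddy x axis
    c,s=np.cos(np.radians(yaw)),np.sin(np.radians(yaw))
    return np.array([[-c,-s,0],[-s,c,0],[0,0,-1.]])
def go(P,yaw,o=None):
    o=o or sensors.get_obs();R=np.array(o['tcp_rot'])
    print('offset',np.round(R.T@(np.array(P)-o['tcp_pos'])/50,3).tolist(),'dr',np.round(np.degrees(Ro.from_matrix(R.T@Rdown(yaw)).as_rotvec())/6,2).tolist())
def st():
    o=sensors.get_obs();print('t',round(o['t'],2),'p',r(o['tcp_pos']),'F',r(o['force']),'M',np.round(o['wrist_torque'],2),'w',round(o['gripper_width'],3),'yaw',round(np.degrees(np.arctan2(-o['tcp_rot'][1][0],-o['tcp_rot'][0][0])),2),'zt',np.round(np.array(o['tcp_rot'])[:,2],3), 'j',np.round(o['joint_positions'],2));return o
E
python3 - <<'E'
from h import *
go((500,160,300),-5.5)
E
```

```text
offset [-7.527, -6.174, -2.15] dr [-0.01, -0.0, -3.49]
```

Request:
{"method": "arm_command", "body": {
  "steps": [
    {"offset": [-1.5, -1.2, -0.6], "dr": [0, 0, -0.7]},
    {"offset": [-3, -2.4, -1.2], "dr": [0, 0, -1.4]},
    {"offset": [-4.5, -3.6, -1.8], "dr": [0, 0, -2.1]},
    {"offset": [-6, -4.8, -2.15], "dr": [0, 0, -2.8]},
    {"offset": [-7.5, -6.2, -2.15], "dr": [0, 0, -3.5]}
  ],
  "claw": 1
}}

```text
t: 0.78
tcp_pos: [426.5, 328.2, 273.7]
tcp_rot: [[-0.996, 0.093, 0.001], [0.093, 0.996, 0.001], [-0.001, 0.001, -1.0]]
force: [1.7, -0.6, 0.6]
gripper_width: 0.997
```

```bash
python3 - <<'E'
from h import *
st();go((500,160,300),-5.5);go((440,-280,260),-5.5)
E
```

```text
t 0.78 p [426.5, 328.2, 273.7] F [1.7, -0.6, 0.6] M [ 0.03 -0.04 -0.05] w 0.997 yaw -5.33 zt [ 0.001  0.001 -1.   ] j [-0.9   0.13  0.14  1.82 -0.02  1.19  0.72]
offset [-1.776, -3.213, -0.527] dr [0.01, 0.0, 0.03]
offset [-1.398, -12.087, 0.266] dr [0.01, 0.0, 0.03]
```

Request:
{"method": "arm_command", "body": {
  "steps": [
    {"offset": [-1.0, -1.2, -0.5], "dr": [0, 0, 0]},
    {"offset": [-1.5, -2.4, -0.5], "dr": [0, 0, 0]},
    {"offset": [-1.7, -3.6, -0.5], "dr": [0, 0, 0]},
    {"offset": [-1.8, -4.8, -0.5], "dr": [0, 0, 0]},
    {"offset": [-1.8, -6.0, -0.5], "dr": [0, 0, 0]}
  ]
}}

```text
t: 1.4
tcp_pos: [487.5, 33.8, 297.9]
tcp_rot: [[-0.995, 0.096, 0.0], [0.096, 0.995, -0.0], [-0.0, -0.0, -1.0]]
force: [-0.1, 0.4, 0.4]
gripper_width: 0.995
```

```bash
python3 - <<'E'
from h import *
st();go((440,-280,240),-5.5)
E
```

```text
t 1.4 p [487.5, 33.8, 297.9] F [-0.1, 0.4, 0.4] M [ 0.02  0.   -0.02] w 0.995 yaw -5.48 zt [ 0. -0. -1.] j [-0.57  0.02  0.38  1.89 -0.01  1.24  1.29]
offset [0.346, -6.338, 1.158] dr [-0.0, 0.0, 0.0]
```

```bash
python3 - <<'E'
from h import *
import cv2,pickle
o=sensors.get_obs();im=cams.read_camera('wrist')[:,:,::-1];pickle.dump(o,open('o1.pkl','wb'))
cv2.imwrite('pics/w1.png',im)
C=cam('wrist',o);print(proj(C,(640.7,26.5,100)),proj(C,(640.7,26.5,180)))
E
```

```text
(np.float64(325.6166270796473), np.float64(288.3570748791295)) (np.float64(327.1287921195878), np.float64(328.5994807239525))
```

View pics/w1.png

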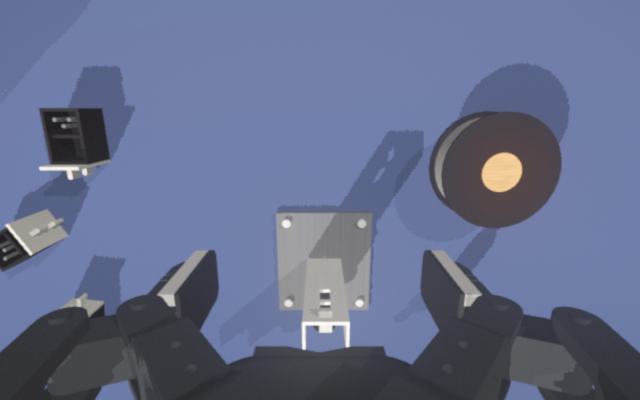

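Request:
{"method": "arm_command", "body": {
  "steps": [
    {"offset": [0.1, -1.25, 0.2], "dr": [0, 0, 0]},
    {"offset": [0.2, -2.5, 0.4], "dr": [0, 0, 0]},
    {"offset": [0.3, -3.75, 0.7], "dr": [0, 0, 0]},
    {"offset": [0.35, -5.0, 1.0], "dr": [0, 0, 0]},
    {"offset": [0.35, -6.2, 1.15], "dr": [0, 0, 0]}
  ]
}}

```text
t: 2.08
tcp_pos: [440.4, -268.8, 240.6]
tcp_rot: [[-0.996, 0.095, 0.0], [0.095, 0.996, 0.0], [-0.0, 0.0, -1.0]]
force: [0.8, 0.5, 0.3]
gripper_width: 1.0
```

Request:
{"method": "arm_command", "body": {
  "steps": [
    {"offset": [0, 0, 0], "dr": [0, 0, 0]}
  ]
}}

```text
t: 2.2
tcp_pos: [439.3, -271.5, 240.4]
tcp_rot: [[-0.995, 0.102, -0.001], [0.102, 0.995, -0.001], [0.001, -0.002, -1.0]]
force: [0.5, 0.1, 0.4]
gripper_width: 1.001
```

```bash
python3 - <<'E'
from h import *
import cv2,pickle
o=st();im=cams.read_camera('wrist')[:,:,::-1];pickle.dump(o,open('o2.pkl','wb'))
cv2.imwrite('pics/w2.png',im)
C=cam('wrist',o);print(proj(C,(423.5,-283.5,48)))
E
```

```text
t 2.2 p [439.3, -271.5, 240.4] F [0.5, 0.1, 0.4] M [-0.01 -0.02 -0.03] w 1.001 yaw -5.84 zt [-0.001 -0.001 -1.   ] j [-0.21  0.13  0.71  1.93 -0.09  1.11  2.01]
(np.float64(307.74287568303185), np.float64(154.91712368390438))
```

View pics/w2.png

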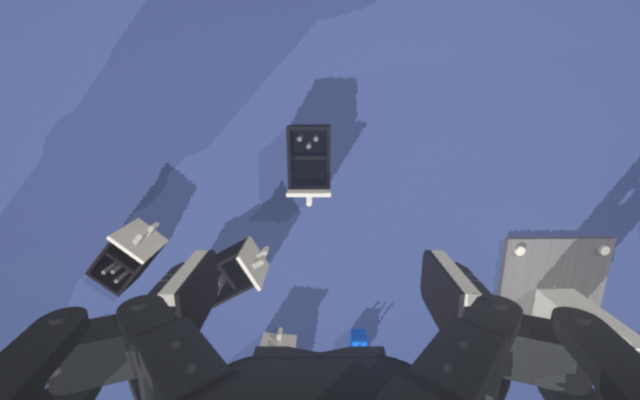

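The wrist view shows the caddy nearly in line with the tool. Its box top corners are at about (288,125) and (330,125), its plate top is at row ~192, and its tab is at x≈309. In w1 the foot plate's front corners are at (276,213) and (372,213), with the slots at x≈325. I'll refine these with masks.

```bash
python3 - <<'E'
from h import *
import cv2,pickle
def line(pts,axis):
    pts=np.array(pts,float);return np.polyfit(pts[:,axis],pts[:,1-axis],1)
def crossing(prof,thr):
    i=np.argmax(prof>thr);a,b=prof[i-1],prof[i];return i-1+(thr-a)/(b-a)
# caddy
im=cv2.imread('pics/w2.png').astype(float);o=pickle.load(open('o2.pkl','rb'));C=cam('wrist',o)
w=im.min(2) # white-ish plate: min channel high
ys,xs=np.where((w[180:202,280:340]>130));ys+=180;xs+=280
print('plate px rows',ys.min(),ys.max(),'cols',xs.min(),xs.max())
m=((w[180:202,280:340]>130)*255).astype('uint8');print(cv2.minAreaRect(cv2.findNonZero(m)))
for row in (128,140,150,170,180):
    b=im[row,:,0]; # blue channel
    L=280+crossing(-b[280:300],-70);R=339-crossing(-b[339:315:-1],-70);print(row,L,R,r(ray(C,(L,row),48)),r(ray(C,(R,row),48)))
for col in(295,309,322):
    t=115+crossing(-im[115:135,col,0],-70);print('back',r(ray(C,(col,t),48)))
for row in range(184,204):print(row,im[row,295].astype(int),im[row,322].astype(int),im[row,309].astype(int), end=';')
print()
# foot
im=cv2.imread('pics/w1.png').astype(float);o=pickle.load(open('o1.pkl','rb'));C=cam('wrist',o)
s=im[:,:,2]/im[:,:,0]  # r/b ratio: blue desk low, grey ~1
for row in (218,235,250,270):
    L=262+crossing(s[row,262:300],.8);R=385-crossing(s[row,385:350:-1],.8);print(row,L,R,r(ray(C,(L,row),8)),r(ray(C,(R,row),8)))
for col in(280,300,320,350,368):
    t=200+crossing(s[200:225,col],.8);print('front',t,r(ray(C,(col,t),8)))
for row in range(260,346,4):print(row,[int(v) for v in im[row,300:352:2].mean(1)])
E
```

```text
plate px rows 190 201 cols 286 331
((28.5, 15.5), (11.0, 45.0), 90.0)
128 278.8333333333333 340.25925925925924 [391.3, -311.4, 48.0] [398.1, -245.3, 48.0]
140 290.4 334.2142857142857 [405.4, -300.5, 48.0] [410.2, -252.9, 48.0]
150 290.7142857142857 340.0 [416.2, -301.5, 48.0] [421.7, -247.6, 48.0]
170 290.9 323.3333333333333 [438.3, -304.1, 48.0] [442.0, -268.0, 48.0]
180 291.25 325.6666666666667 [449.7, -305.1, 48.0] [453.6, -266.5, 48.0]
back [378.5, -292.2, 48.0]
back [380.0, -277.3, 48.0]
back [381.4, -263.5, 48.0]
184 [69 55 52] [68 52 50] [69 53 51];185 [69 54 52] [70 56 54] [70 56 54];186 [71 58 55] [72 59 57] [71 59 58];187 [75 63 61] [76 63 62] [74 63 61];188 [79 68 67] [84 75 75] [83 73 73];189 [109 108 109] [118 115 117] [116 114 116];190 [149 151 154] [151 153 154] [149 152 155];191 [153 156 158] [155 157 159] [152 155 158];192 [164 168 171] [166 169 171] [163 167 170];193 [201 207 210] [200 206 209] [200 206 208];194 [233 240 244] [231 238 241] [232 238 241];195 [235 242 245] [234 240 243] [235 241 244];196 [224 227 230] [224 227 229] [232 239 242];197 [185 164 160] [192
[... 3087 characters left out ...]
, 244, 246, 252, 253, 161]
328 [139, 227, 238, 147, 141, 140, 139, 111, 84, 124, 236, 239, 243, 238, 238, 238, 159, 123, 140, 141, 140, 144, 189, 224, 247, 158]
332 [142, 222, 243, 157, 141, 140, 140, 142, 140, 153, 205, 207, 210, 207, 206, 207, 162, 140, 139, 140, 139, 141, 180, 228, 247, 153]
336 [141, 220, 240, 154, 140, 139, 140, 140, 140, 140, 140, 140, 140, 140, 140, 140, 140, 140, 140, 140, 140, 140, 169, 227, 244, 152]
340 [141, 221, 241, 152, 140, 140, 140, 140, 139, 140, 139, 140, 139, 141, 140, 140, 139, 140, 140, 140, 140, 138, 157, 231, 239, 148]
344 [139, 214, 246, 155, 139, 139, 140, 139, 139, 140, 139, 139, 139, 139, 139, 139, 139, 138, 138, 139, 140, 139, 149, 231, 238, 146]
```

```bash
python3 - <<'E'
from h import *
import cv2,pickle
im=cv2.imread('pics/w1.png').astype(float);o=pickle.load(open('o1.pkl','rb'));C=cam('wrist',o)
n=np.array([.9954,-.0958,0]);yv=np.array([.0958,.9954,0]);M=np.array([637.9,25.1,100])
def face(p):
    a=ray(C,p,0);c=C[1][:3,3];d=a-c;t=n@(M-c)/(n@d);q=c+t*d-M;return q@yv,q[2]
for row in range(282,328):print(row,np.round(face((325,row)),1),im[row,318:334].mean(1).astype(int))
print(face((302.5,318)),face((348.8,318)))
o=pickle.load(open('o2.pkl','rb'));C=cam('wrist',o)
print('caddy plate top',[r(ray(C,p,66)) for p in((286,190.5),(331.6,190.5),(308.8,189.2),(308.8,196.5))],'back',[r(ray(C,p,48)) for p in((287.3,125),(330.5,125))], 'tab',r(ray(C,(309.2,203),50)))
E
```

```text
282 [  1.1 -11.2] [166 166 166 167 167 167 167 166 167 165 167 166 166 166 166 166]
283 [ 1.  -8.6] [167 166 166 167 168 167 167 166 166 167 166 166 167 166 166 166]
284 [ 1.  -6.1] [167 167 167 168 168 167 167 166 166 166 166 166 166 165 166 165]
285 [ 0.9 -3.6] [166 167 167 167 168 168 168 167 166 167 167 167 165 166 166 165]
286 [ 0.9 -1.1] [167 166 167 168 168 168 168 167 167 167 167 167 165 166 166 165]
287 [0.9 1.3] [167 167 167 169 168 169 169 168 168 168 168 168 166 166 166 166]
288 [0.8 3.8] [167 167 171 173 174 176 177 180 180 179 181 177 168 166 166 166]
289 [0.8 6.2] [168 171 181 189 192 202 214 218 218 218 216 205 177 166 166 166]
290 [0.7 8.5] [168 177 195 206 211 230 248 249 249 248 244 230 190 168 167 166]
291 [ 0.7 10.9] [168 177 193 202 209 229 243 243 242 239 232 220 188 168 166 167]
292 [ 0.6 13.2] [167 170 172 170 184 205 208 203 198 196 195 190 177 168 167 166]
293 [ 0.6 15.5] [167 154 123 102 106 115 117 112 110 109 111 134 159 167 167 167]
294 [ 0.6 17.8] [167 151 114  89  84  84  83  81  83  80  88 122 156 166 168 167]
295 [ 0.5 20. ] [166 152 114  87  82  82
[... 2279 characters left out ...]
252 251 250 250 251 249 248 249 249 248 249 251 252 252]
324 [-0.5 76.1] [245 247 250 250 249 248 249 248 248 248 247 248 248 248 243 240]
325 [-0.5 77.8] [197 223 240 243 242 241 242 242 243 242 240 241 242 233 203 180]
326 [-0.5 79.4] [135 202 236 238 239 242 242 240 238 238 238 239 239 221 163 106]
327 [-0.5 81.1] [124 199 236 237 239 242 242 240 238 237 238 239 238 220 157  93]
(np.float64(-24.107499594863683), np.float64(65.76262383161804)) (np.float64(24.928371661307327), np.float64(65.80234682233743))
caddy plate top [[457.0, -310.3, 66.0], [462.1, -261.2, 66.0], [458.1, -285.6, 66.0], [466.2, -286.5, 66.0]] back [[389.1, -301.9, 48.0], [393.9, -255.5, 48.0]] tab [477.9, -287.8, 50.0]
```

The upright seems to sit about 8.5 mm below nominal, which puts the locked floor height near 91.5. The caddy centre is about (427,-282) with yaw -5.9°. Next: descend and grasp.

```bash
python3 - <<'E'
from h import *
go((421,-281.8,14),-5.9)
E
```

```text
offset [0.351, -0.291, 4.531] dr [-0.01, -0.01, 0.04]
```

Request:
{"method": "arm_command", "body": {
  "steps": [
    {"offset": [0.35, -0.29, 1.0], "dr": [0, 0, 0.04]},
    {"offset": [0.35, -0.29, 2.0], "dr": [0, 0, 0.04]},
    {"offset": [0.35, -0.29, 3.0], "dr": [0, 0, 0.04]},
    {"offset": [0.35, -0.29, 4.0], "dr": [0, 0, 0.04]},
    {"offset": [0.35, -0.29, 4.53], "dr": [0, 0, 0.04]}
  ]
}}

```text
t: 2.88
tcp_pos: [421.9, -278.0, 12.2]
tcp_rot: [[-0.995, 0.098, -0.002], [0.098, 0.995, 0.002], [0.003, 0.001, -1.0]]
force: [0.5, -0.6, -0.0]
gripper_width: 1.003
```

Request:
{"method": "arm_command", "body": {
  "steps": [
    {"offset": [0, 0, 0], "dr": [0, 0, 0]},
    {"offset": [0, 0, 0], "dr": [0, 0, 0]}
  ]
}}

```text
t: 3.12
tcp_pos: [423.2, -279.8, 15.5]
tcp_rot: [[-0.995, 0.099, 0.001], [0.099, 0.995, -0.0], [-0.001, 0.0, -1.0]]
force: [0.2, -0.1, 0.1]
gripper_width: 1.002
```

```bash
python3 - <<'E'
from h import *
st();go((421,-281.8,14),-5.9)
E
```

```text
t 3.12 p [423.2, -279.8, 15.5] F [0.2, -0.1, 0.1] M [ 0.   -0.    0.01] w 1.002 yaw -5.67 zt [ 0.001 -0.    -1.   ] j [-0.    0.46  0.57  2.15 -0.41  0.64  2.32]
offset [0.04, -0.044, 0.03] dr [0.0, 0.01, 0.04]
```

Request:
{"method": "arm_command", "body": {
  "steps": [
    {"offset": [0.04, -0.04, 0.03], "dr": [0, 0, 0.04]},
    {"offset": [0.04, -0.04, 0.03], "dr": [0, 0, 0.04]}
  ]
}}

```text
t: 3.38
tcp_pos: [420.5, -282.0, 13.7]
tcp_rot: [[-0.995, 0.104, 0.001], [0.104, 0.995, -0.0], [-0.001, -0.0, -1.0]]
force: [-0.4, 0.2, -0.1]
gripper_width: 0.996
```

Request:
{"method": "arm_command", "body": {
  "steps": [
    {"offset": [0, 0, 0], "dr": [0, 0, 0]},
    {"offset": [0, 0, 0], "dr": [0, 0, 0]},
    {"offset": [0, 0, 0], "dr": [0, 0, 0]},
    {"offset": [0, 0, 0], "dr": [0, 0, 0]},
    {"offset": [0, 0, 0], "dr": [0, 0, 0]}
  ],
  "claw": -1,
  "grip_force": 80
}}

```text
t: 4.0
tcp_pos: [420.2, -281.9, 12.9]
tcp_rot: [[-0.995, 0.104, -0.0], [0.104, 0.995, -0.0], [0.0, -0.0, -1.0]]
force: [1.0, 0.2, -0.4]
gripper_width: -0.001
```

```bash
python3 - <<'E'
from h import *
st();go((421,-281.8,14),-5.9)
E
```

```text
t 4.0 p [420.2, -281.9, 12.9] F [1.0, 0.2, -0.4] M [-0.02  0.01 -0.  ] w -0.001 yaw -5.94 zt [-0. -0. -1.] j [ 0.01  0.46  0.56  2.15 -0.41  0.63  2.33]
offset [-0.016, 0.003, -0.021] dr [-0.0, -0.0, -0.01]
```

The gripper shut fully with nothing in it, so I'll look at once.

```bash
python3 - <<'E'
from h import *
import cv2
a=cams.read_camera('wrist')[:,:,::-1];b=cams.read_camera('side')[:,:,::-1]
cv2.imwrite('pics/chk.png',np.vstack([cv2.resize(a,(480,300)),cv2.resize(b[190:390,140:460],(480,300))]))
E
```

```text
(no output)
```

View pics/chk.png

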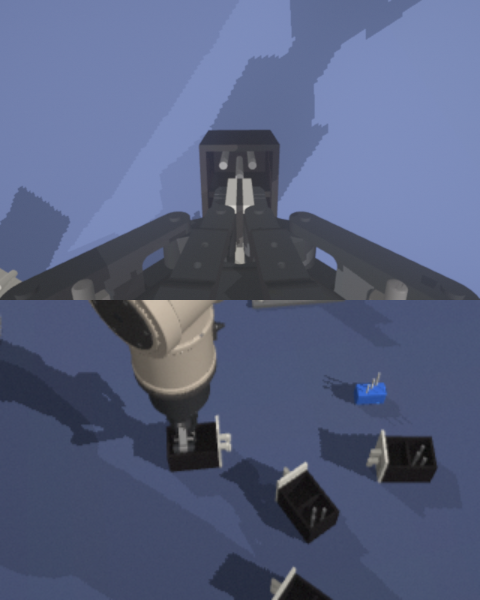

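```bash
python3 - <<'E'
from h import *
import cv2
o=st()
D=cam('side');S=cam('scene');W=cam('wrist',o)
for z in(13,32,50):print(z,r(proj(D,(420.2,-281.9,z))),r(proj(S,(420.2,-281.9,z))),r(proj(W,(420.2,-281.9,z))))
b=cams.read_camera('side')[:,:,::-1];s=cams.read_camera('scene')[:,:,::-1];a=cams.read_camera('wrist')[:,:,::-1]
def c(im,x,y,w,h,W,H): return cv2.resize(im[y:y+h,x:x+w],(W,H),interpolation=cv2.INTER_CUBIC)
cv2.imwrite('pics/chk2.png',np.vstack([np.hstack([c(b,230,240,80,60,400,300),c(s,220,150,80,60,400,300)]),np.hstack([c(a,220,150,200,150,400,300),np.zeros((300,400,3),'uint8')])]))
E
```

```text
t 4.1 p [420.1, -281.9, 12.9] F [-0.7, 0.3, -0.0] M [ 0.01 -0.    0.03] w 0.002 yaw -5.94 zt [-0. -0. -1.] j [ 0.01  0.46  0.56  2.15 -0.41  0.63  2.33]
13 [265.6, 289.7] [251.9, 198.0] [320.6, 225.3]
32 [264.9, 285.8] [251.1, 193.8] [320.7, 237.7]
50 [264.3, 282.0] [250.3, 189.7] [321.0, 252.0]
```

View pics/chk2.png

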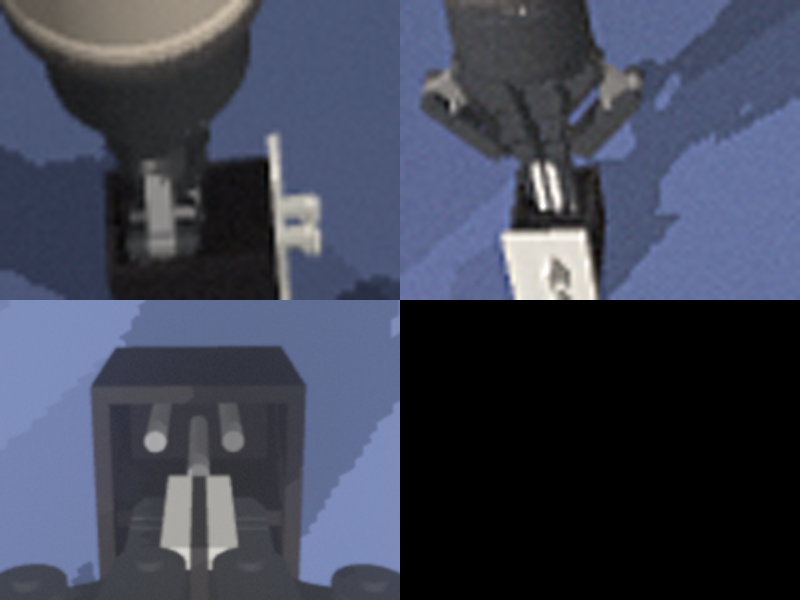

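The fingers are shut inside the box walls, which only makes sense if the walls didn't stop them. I'll open gently to see whether the walls are solid from inside.

Request:
{"method": "arm_command", "body": {
  "steps": [
    {"offset": [0, 0, 0], "dr": [0, 0, 0]},
    {"offset": [0, 0, 0], "dr": [0, 0, 0]},
    {"offset": [0, 0, 0], "dr": [0, 0, 0]},
    {"offset": [0, 0, 0], "dr": [0, 0, 0]}
  ],
  "claw": -0.3,
  "grip_force": 20
}}

```text
t: 4.75
tcp_pos: [420.1, -281.9, 13.0]
tcp_rot: [[-0.995, 0.103, -0.0], [0.103, 0.995, -0.0], [0.0, -0.0, -1.0]]
force: [0.4, -0.8, -0.0]
gripper_width: 0.349
```

Request:
{"method": "arm_command", "body": {
  "steps": [
    {"offset": [0, 0, 0], "dr": [0, 0, 0]},
    {"offset": [0, 0, 0], "dr": [0, 0, 0]},
    {"offset": [0, 0, 0], "dr": [0, 0, 0]},
    {"offset": [0, 0, 0], "dr": [0, 0, 0]}
  ],
  "claw": 1
}}

```text
t: 5.25
tcp_pos: [420.1, -281.9, 12.9]
tcp_rot: [[-0.995, 0.104, -0.0], [0.104, 0.995, 0.0], [0.0, 0.0, -1.0]]
force: [-0.5, 1.2, 1.9]
gripper_width: 1.002
```

Request:
{"method": "arm_command", "body": {
  "steps": [
    {"offset": [0, 0, 0], "dr": [0, 0, 0]},
    {"offset": [0, 0, 0], "dr": [0, 0, 0]}
  ],
  "claw": 0.3,
  "grip_force": 20
}}

```text
t: 5.5
tcp_pos: [420.1, -281.9, 12.9]
tcp_rot: [[-0.995, 0.104, -0.0], [0.104, 0.995, -0.0], [0.0, -0.0, -1.0]]
force: [0.5, 0.2, 0.0]
gripper_width: 0.649
```

Request:
{"method": "arm_command", "body": {
  "steps": [
    {"offset": [0, 0, 0], "dr": [0, 0, 0]},
    {"offset": [0, 0, 0], "dr": [0, 0, 0]},
    {"offset": [0, 0, 0], "dr": [0, 0, 0]}
  ],
  "claw": 0.0
}}

```text
t: 5.88
tcp_pos: [420.2, -281.9, 13.0]
tcp_rot: [[-0.995, 0.104, -0.0], [0.104, 0.995, -0.0], [0.0, -0.0, -1.0]]
force: [0.8, 0.3, 0.4]
gripper_width: 0.5
```

```bash
python3 - <<'E'
from h import *
import cv2
o=st()
b=cams.read_camera('side')[:,:,::-1];s=cams.read_camera('scene')[:,:,::-1];a=cams.read_camera('wrist')[:,:,::-1]
cv2.imwrite('pics/side3.png',b);cv2.imwrite('pics/scene3.png',s)
def c(im,x,y,w,h,W,H): return cv2.resize(im[y:y+h,x:x+w],(W,H),interpolation=cv2.INTER_CUBIC)
b0=cv2.imread('pics/side0.png')
cv2.imwrite('pics/chk3.png',np.vstack([np.hstack([c(b,230,240,80,60,400,300),c(s,220,150,80,60,400,300)]),np.hstack([c(a,180,130,280,210,400,300),c(b0,230,240,80,60,400,300)])]))
E
```

```text
t 5.88 p [420.2, -281.9, 13.0] F [0.8, 0.3, 0.4] M [ 0.02 -0.03  0.03] w 0.5 yaw -5.94 zt [-0. -0. -1.] j [ 0.01  0.46  0.56  2.15 -0.41  0.63  2.33]
```

View pics/chk3.png

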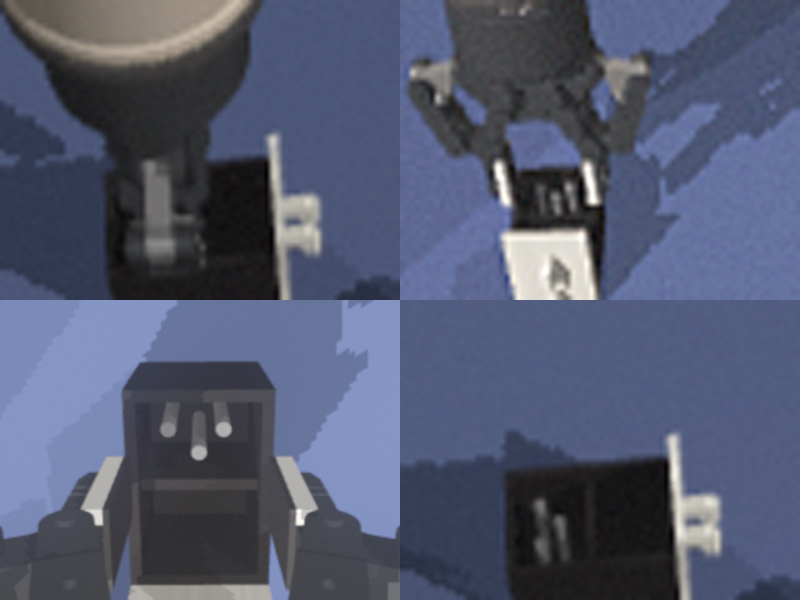

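The wrist view shows the fingertips outside the box but looking higher than its rim. I'll triangulate the actual tip height.

```bash
python3 - <<'E'
from h import *
o=sensors.get_obs();D=cam('side');S=cam('scene');W=cam('wrist',o)
R=np.array(o['tcp_rot'])
for z in (13,30,45,60,75):
  for sx,sy in((-11,-21),(11,-21),(11,21)):
    P=np.array([o['tcp_pos'][0],o['tcp_pos'][1],z])+R@np.array([-sx,sy,0]);print(z,(sx,sy),'side',r(proj(D,P)),'scene',r(proj(S,P)),'wrist',r(proj(W,P)))
E
```

```text
13 (-11, -21) side [260.7, 299.3] scene [245.3, 195.5] wrist [283.1, 206.6]
13 (11, -21) side [271.1, 298.4] scene [244.7, 200.9] wrist [284.1, 243.3]
13 (11, 21) side [270.3, 280.4] scene [258.6, 200.6] wrist [357.1, 243.2]
30 (-11, -21) side [260.1, 295.9] scene [244.6, 191.7] wrist [279.7, 215.9]
30 (11, -21) side [270.6, 295.0] scene [243.9, 197.1] wrist [281.0, 255.7]
30 (11, 21) side [269.8, 276.8] scene [257.9, 196.8] wrist [360.6, 255.6]
45 (-11, -21) side [259.5, 292.8] scene [243.9, 188.3] wrist [276.1, 225.8]
45 (11, -21) side [270.2, 291.8] scene [243.1, 193.7] wrist [277.6, 268.7]
45 (11, 21) side [269.3, 273.6] scene [257.3, 193.4] wrist [364.3, 268.6]
60 (-11, -21) side [258.8, 289.6] scene [243.1, 184.8] wrist [271.8, 237.6]
60 (11, -21) side [269.7, 288.7] scene [242.4, 190.2] wrist [273.6, 284.2]
60 (11, 21) side [268.9, 270.2] scene [256.7, 189.9] wrist [368.7, 284.2]
75 (-11, -21) side [258.2, 286.3] scene [242.4, 181.3] wrist [266.6, 252.1]
75 (11, -21) side [269.2, 285.4] scene [241.7, 186.7] wrist [268.8, 303.1]
75 (11, 21) side [268.4, 266.8] scene [256.1, 186.4] wrist [374.0, 303.0]
```

All three views put the real fingertips about 40 mm above the reported TCP, so the fingers closed over the box rather than around it. I'll open, then descend in small steps watching the force.

Request:
{"method": "arm_command", "body": {
  "steps": [
    {"offset": [0, 0, 0], "dr": [0, 0, 0]},
    {"offset": [0, 0, 0], "dr": [0, 0, 0]},
    {"offset": [0, 0, 0], "dr": [0, 0, 0]},
    {"offset": [0, 0, 0.1], "dr": [0, 0, 0]},
    {"offset": [0, 0, 0.2], "dr": [0, 0, 0]}
  ],
  "claw": 1
}}

```text
t: 6.65
tcp_pos: [420.1, -281.8, 2.5]
tcp_rot: [[-0.995, 0.103, -0.0], [0.103, 0.995, 0.0], [0.0, 0.0, -1.0]]
force: [-0.2, -0.5, 0.3]
gripper_width: 1.002
```

Request:
{"method": "arm_command", "body": {
  "steps": [
    {"offset": [0, 0, 0.08], "dr": [0, 0, 0]},
    {"offset": [0, 0, 0.16], "dr": [0, 0, 0]},
    {"offset": [0, 0, 0.16], "dr": [0, 0, 0]}
  ]
}}

```text
t: 7.02
tcp_pos: [419.9, -281.9, -5.4]
tcp_rot: [[-0.995, 0.104, -0.001], [0.104, 0.995, 0.0], [0.001, 0.0, -1.0]]
force: [0.5, 0.1, -0.2]
gripper_width: 1.002
```

Request:
{"method": "arm_command", "body": {
  "steps": [
    {"offset": [0, 0, 0.06], "dr": [0, 0, 0]},
    {"offset": [0, 0, 0.1], "dr": [0, 0, 0]},
    {"offset": [0, 0, 0.1], "dr": [0, 0, 0]}
  ]
}}

```text
t: 7.4
tcp_pos: [420.1, -281.9, -10.1]
tcp_rot: [[-0.995, 0.104, -0.0], [0.104, 0.995, 0.0], [0.0, -0.0, -1.0]]
force: [0.7, 0.9, -0.2]
gripper_width: 1.002
```

Request:
{"method": "arm_command", "body": {
  "steps": [
    {"offset": [0, 0, 0.05], "dr": [0, 0, 0]},
    {"offset": [0, 0, 0.1], "dr": [0, 0, 0]},
    {"offset": [0, 0, 0.1], "dr": [0, 0, 0]}
  ]
}}

```text
t: 7.78
tcp_pos: [420.0, -281.8, -15.3]
tcp_rot: [[-0.995, 0.104, -0.0], [0.104, 0.995, 0.0], [0.0, 0.0, -1.0]]
force: [-0.7, 0.3, -0.1]
gripper_width: 0.999
```

Request:
{"method": "arm_command", "body": {
  "steps": [
    {"offset": [0, 0, 0.05], "dr": [0, 0, 0]},
    {"offset": [0, 0, 0.1], "dr": [0, 0, 0]},
    {"offset": [0, 0, 0.1], "dr": [0, 0, 0]}
  ]
}}

```text
t: 8.15
tcp_pos: [420.0, -281.8, -20.3]
tcp_rot: [[-0.995, 0.104, -0.0], [0.104, 0.995, 0.0], [0.0, 0.0, -1.0]]
force: [0.1, -0.2, 0.5]
gripper_width: 1.0
```

There is no contact even at a reported z of -20, so the tips really are about 40 mm higher. A bit lower, then close.

Request:
{"method": "arm_command", "body": {
  "steps": [
    {"offset": [0, 0, 0.05], "dr": [0, 0, 0]},
    {"offset": [0, 0, 0.05], "dr": [0, 0, 0]}
  ]
}}

```text
t: 8.4
tcp_pos: [420.1, -281.8, -22.7]
tcp_rot: [[-0.995, 0.103, -0.0], [0.103, 0.995, 0.0], [0.0, 0.0, -1.0]]
force: [-0.8, -0.6, -0.1]
gripper_width: 1.001
```

Request:
{"method": "arm_command", "body": {
  "steps": [
    {"offset": [0, 0, 0], "dr": [0, 0, 0]},
    {"offset": [0, 0, 0], "dr": [0, 0, 0]},
    {"offset": [0, 0, 0], "dr": [0, 0, 0]},
    {"offset": [0, 0, 0], "dr": [0, 0, 0]},
    {"offset": [0, 0, 0], "dr": [0, 0, 0]}
  ],
  "claw": -1,
  "grip_force": 80
}}

```text
t: 9.02
tcp_pos: [420.2, -281.9, -22.2]
tcp_rot: [[-0.995, 0.104, 0.0], [0.104, 0.995, 0.0], [-0.0, 0.0, -1.0]]
force: [-1.3, 1.4, 10.5]
gripper_width: 0.548
```

```bash
python3 - <<'E'
from h import *
import cv2
o=st()
b=cams.read_camera('side')[:,:,::-1];s=cams.read_camera('scene')[:,:,::-1];a=cams.read_camera('wrist')[:,:,::-1]
def c(im,x,y,w,h,W,H): return cv2.resize(im[y:y+h,x:x+w],(W,H),interpolation=cv2.INTER_CUBIC)
cv2.imwrite('pics/chk4.png',np.vstack([np.hstack([c(b,230,240,80,60,400,300),c(s,220,150,80,60,400,300)]),np.hstack([c(a,180,130,280,210,400,300),c(a,0,0,640,400,400,300)])]))
E
```

```text
t 9.03 p [420.2, -281.9, -22.2] F [-1.3, 1.4, 10.5] M [0.4  0.52 0.02] w 0.548 yaw -5.95 zt [ 0.  0. -1.] j [ 0.05  0.52  0.51  2.16 -0.47  0.56  2.38]
```

View pics/chk4.png

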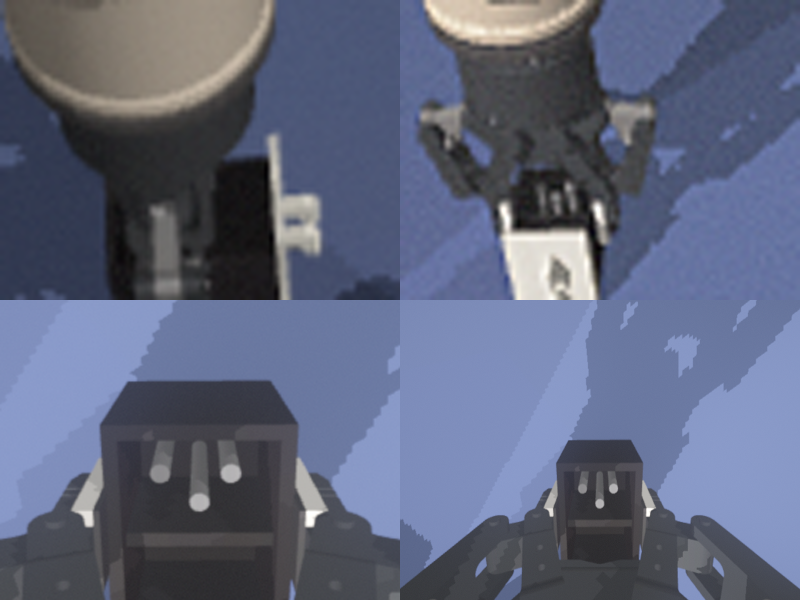

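The caddy is gripped (width 0.548). The +10 N reading comes from the pads swinging forward and pressing it on the desk. Lifting now.

Request:
{"method": "arm_command", "body": {
  "steps": [
    {"offset": [0, 0, -0.1], "dr": [0, 0, 0]},
    {"offset": [0, 0, -0.3], "dr": [0, 0, 0]},
    {"offset": [0, 0, -0.3], "dr": [0, 0, 0]}
  ]
}}

```text
t: 9.55
tcp_pos: [420.7, -282.1, -6.7]
tcp_rot: [[-0.995, 0.103, 0.001], [0.103, 0.995, -0.001], [-0.001, -0.0, -1.0]]
force: [-0.6, -0.4, -2.4]
gripper_width: 0.548
```

```bash
python3 - <<'E'
from h import *
st();go((562.5,32.5,130),-5.5)
E
```

```text
t 9.55 p [420.7, -282.1, -6.7] F [-0.6, -0.4, -2.4] M [ 0.11  0.01 -0.06] w 0.548 yaw -5.94 zt [ 0.001 -0.001 -1.   ] j [ 0.03  0.5   0.53  2.16 -0.45  0.59  2.36]
offset [-2.174, 6.55, -2.735] dr [-0.0, 0.01, -0.07]
```

Request:
{"method": "arm_command", "body": {
  "steps": [
    {"offset": [0, 0, -0.7], "dr": [0, 0, 0]},
    {"offset": [0, 0, -1.4], "dr": [0, 0, 0]},
    {"offset": [-0.1, 0.3, -2.2], "dr": [0, 0, 0]},
    {"offset": [-0.4, 1.2, -2.73], "dr": [0, 0, -0.03]},
    {"offset": [-0.7, 2.1, -2.73], "dr": [0, 0, -0.07]}
  ]
}}

```text
t: 10.18
tcp_pos: [467.4, -180.1, 130.9]
tcp_rot: [[-0.995, 0.097, 0.004], [0.097, 0.995, 0.0], [-0.004, 0.001, -1.0]]
force: [0.9, -1.2, -3.9]
gripper_width: 0.55
```

```bash
python3 - <<'E'
from h import *
st();go((562.5,32.5,130),-5.5)
E
```

```text
t 10.18 p [467.4, -180.1, 130.9] F [0.9, -1.2, -3.9] M [ 0.04 -0.03 -0.03] w 0.55 yaw -5.56 zt [ 0.004  0.    -1.   ] j [-0.34  0.25  0.68  2.09 -0.21  0.87  1.93]
offset [-1.481, 4.417, 0.026] dr [0.01, 0.04, -0.01]
```

Request:
{"method": "arm_command", "body": {
  "steps": [
    {"offset": [-0.37, 1.0, 0], "dr": [0, 0, 0]},
    {"offset": [-0.74, 2.0, 0], "dr": [0, 0, 0]},
    {"offset": [-1.1, 3.0, 0], "dr": [0, 0, 0]},
    {"offset": [-1.4, 4.0, 0], "dr": [0, 0, 0]},
    {"offset": [-1.48, 4.4, 0], "dr": [0, 0, 0]}
  ]
}}

```text
t: 10.8
tcp_pos: [561.3, 34.2, 128.6]
tcp_rot: [[-0.996, 0.093, -0.0], [0.093, 0.996, 0.0], [0.0, 0.0, -1.0]]
force: [-0.2, -0.9, -3.2]
gripper_width: 0.548
```

Request:
{"method": "arm_command", "body": {
  "steps": [
    {"offset": [0, 0, 0], "dr": [0, 0, 0]},
    {"offset": [0, 0, 0], "dr": [0, 0, 0]}
  ]
}}

```text
t: 11.05
tcp_pos: [560.2, 29.6, 128.9]
tcp_rot: [[-0.995, 0.097, -0.0], [0.097, 0.995, -0.0], [0.0, -0.0, -1.0]]
force: [-0.4, -0.5, -3.4]
gripper_width: 0.549
```

```bash
python3 - <<'E'
from h import *
st();go((562.4,32.5,75),-5.5)
E
```

```text
t 11.05 p [560.2, 29.6, 128.9] F [-0.4, -0.5, -3.4] M [-0.08  0.08  0.  ] w 0.549 yaw -5.59 zt [-0. -0. -1.] j [-0.64  0.35  0.59  1.95 -0.24  0.91  1.54]
offset [-0.039, 0.063, 1.077] dr [-0.0, -0.0, -0.01]
```

Request:
{"method": "arm_command", "body": {
  "steps": [
    {"offset": [-0.04, 0.06, 0.5], "dr": [0, 0, 0]},
    {"offset": [-0.04, 0.06, 1.0], "dr": [0, 0, 0]},
    {"offset": [-0.04, 0.06, 1.07], "dr": [0, 0, 0]},
    {"offset": [-0.04, 0.06, 1.07], "dr": [0, 0, 0]}
  ]
}}

```text
t: 11.55
tcp_pos: [563.0, 32.7, 76.0]
tcp_rot: [[-0.995, 0.098, 0.0], [0.098, 0.995, -0.0], [-0.0, -0.0, -1.0]]
force: [1.1, -0.2, -3.2]
gripper_width: 0.55
```

```bash
python3 - <<'E'
from h import *
import cv2
o=st();go((562.4,32.5,75),-5.5)
b=cams.read_camera('side')[:,:,::-1];s=cams.read_camera('scene')[:,:,::-1];a=cams.read_camera('wrist')[:,:,::-1]
for n,i in zip(('side4','scene4','wrist4'),(b,s,a)):cv2.imwrite(f'pics/{n}.png',i)
def c(im,x,y,w,h,W,H): return cv2.resize(im[y:y+h,x:x+w],(W,H),interpolation=cv2.INTER_CUBIC)
cv2.imwrite('pics/chk5.png',np.vstack([np.hstack([c(b,290,100,80,60,400,300),c(s,330,190,80,60,400,300)]),np.hstack([c(a,220,180,200,150,400,300),c(a,0,0,640,400,400,300)])]))
E
```

```text
t 11.55 p [563.0, 32.7, 76.0] F [1.1, -0.2, -3.2] M [-0.    0.02  0.03] w 0.55 yaw -5.6 zt [ 0. -0. -1.] j [-0.61  0.43  0.55  1.99 -0.3   0.81  1.59]
offset [0.013, -0.005, 0.02] dr [-0.0, 0.0, -0.02]
```

View pics/chk5.png

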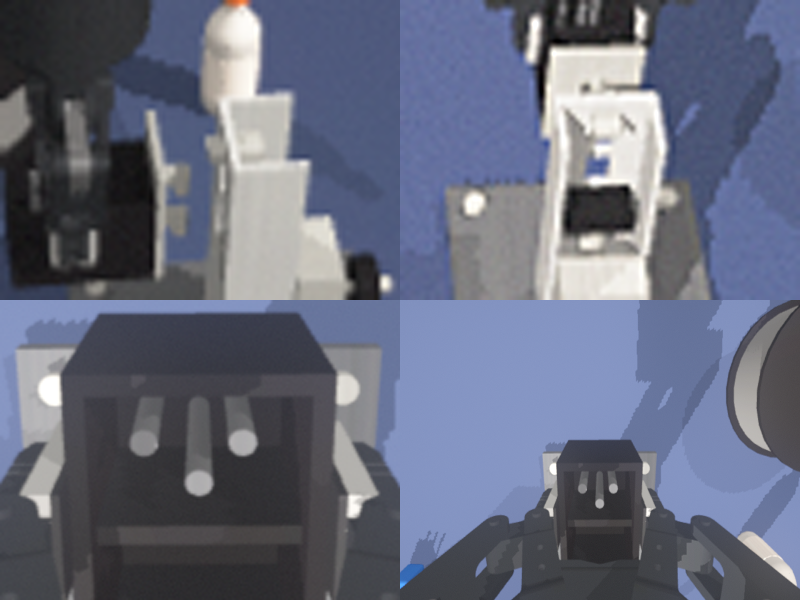

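The side view shows both tabs facing the slots, with the caddy slightly lower. I'll compare the projected and observed corners to check the relative height.

```bash
python3 - <<'E'
from h import *
D=cam('side');S=cam('scene')
n=np.array([.9954,-.0958,0]);yv=np.array([.0958,.9954,0]);M=np.array([637.9,25.5,100])
def cr(p,c):x0,y0=(290,100) if c=='d' else (330,190);return r([(p[0]-x0)*5,(p[1]-y0)*5])
fl=76+22.2;cb=np.array([563.0,32.7,fl])+n*(6.8+39)+yv*.3
for nm,P in [('plate top far',cb+yv*24+[0,0,66]),('plate top near',cb-yv*24+[0,0,66]),('plate bottom near',cb-yv*24),('uptab tip',cb+n*15+[0,0,50]),('lowtab tip top',cb+n*15+[0,0,22])]:print(nm,cr(proj(D,P),'d'),cr(proj(S,P),'s'))
for dz in(0,-8.5):
  for nm,P in [('up top far front',M+yv*25+[0,0,80+dz]),('up top near front',M-yv*25+[0,0,80+dz]),('bolt tip low',M-n*8-yv*7+[0,0,67.5+dz])]:print(dz,nm,cr(proj(D,P),'d'),cr(proj(S,P),'s'))
E
```

```text
plate top far [152.8, 106.7] [243.0, 52.9]
plate top near [165.2, 176.7] [148.2, 55.5]
plate bottom near [160.8, 273.8] [139.9, 138.3]
uptab tip [188.9, 163.6] [196.3, 97.3]
lowtab tip top [186.5, 205.2] [191.7, 132.5]
0 up top far front [214.9, 76.8] [255.2, 76.3]
0 up top near front [229.9, 149.7] [153.5, 79.1]
0 bolt tip low [206.2, 143.7] [186.3, 82.4]
-8.5 up top far front [214.0, 90.3] [253.4, 87.6]
-8.5 up top near front [228.9, 163.1] [152.3, 90.4]
-8.5 bolt tip low [205.3, 156.9] [185.0, 93.5]
```

Request:
{"method": "arm_command", "body": {
  "steps": [
    {"offset": [0, 0, 0.06], "dr": [0, 0, 0]},
    {"offset": [-0.13, 0, 0.06], "dr": [0, 0, 0]},
    {"offset": [-0.24, 0, 0.06], "dr": [0, 0, 0]},
    {"offset": [-0.24, 0, 0.06], "dr": [0, 0, 0]}
  ]
}}

```text
t: 12.2
tcp_pos: [575.5, 32.3, 72.4]
tcp_rot: [[-0.995, 0.096, 0.0], [0.096, 0.995, -0.0], [-0.0, -0.0, -1.0]]
force: [0.1, 0.2, -4.2]
gripper_width: 0.551
```

Request:
{"method": "arm_command", "body": {
  "steps": [
    {"offset": [-0.04, 0, 0], "dr": [0, 0, 0]},
    {"offset": [-0.04, 0, 0], "dr": [0, 0, 0]}
  ]
}}

```text
t: 12.45
tcp_pos: [577.0, 32.2, 72.4]
tcp_rot: [[-0.995, 0.096, -0.0], [0.096, 0.995, -0.0], [0.0, -0.0, -1.0]]
force: [-0.2, 0.3, -3.6]
gripper_width: 0.552
```

Request:
{"method": "arm_command", "body": {
  "steps": [
    {"offset": [-0.04, 0, 0], "dr": [0, 0, 0]},
    {"offset": [-0.04, 0, 0], "dr": [0, 0, 0]}
  ]
}}

```text
t: 12.7
tcp_pos: [579.0, 32.1, 72.5]
tcp_rot: [[-0.995, 0.096, 0.0], [0.096, 0.995, -0.0], [-0.0, -0.0, -1.0]]
force: [0.2, 0.3, -4.1]
gripper_width: 0.549
```

Request:
{"method": "arm_command", "body": {
  "steps": [
    {"offset": [0, -0.025, 0], "dr": [0, 0, 0]},
    {"offset": [-0.03, -0.025, 0], "dr": [0, 0, 0]},
    {"offset": [-0.03, -0.025, 0], "dr": [0, 0, 0]}
  ]
}}

```text
t: 13.08
tcp_pos: [579.4, 30.6, 72.3]
tcp_rot: [[-0.995, 0.096, -0.002], [0.096, 0.995, 0.0], [0.002, -0.0, -1.0]]
force: [-5.5, -0.7, 0.3]
gripper_width: 0.55
```

Request:
{"method": "arm_command", "body": {
  "steps": [
    {"offset": [-0.03, 0, 0], "dr": [0, 0, 0]},
    {"offset": [-0.03, 0, 0], "dr": [0, 0, 0]}
  ]
}}

```text
t: 13.32
tcp_pos: [579.6, 30.5, 71.9]
tcp_rot: [[-0.995, 0.096, -0.004], [0.096, 0.995, 0.0], [0.004, -0.0, -1.0]]
force: [-11.4, 0.7, 0.7]
gripper_width: 0.549
```

Request:
{"method": "arm_command", "body": {
  "steps": [
    {"offset": [-0.03, 0, 0], "dr": [0, 0, 0]},
    {"offset": [-0.03, 0, 0], "dr": [0, 0, 0]}
  ]
}}

```text
t: 13.58
tcp_pos: [579.6, 30.5, 71.5]
tcp_rot: [[-0.995, 0.096, -0.007], [0.096, 0.995, 0.001], [0.007, -0.0, -1.0]]
force: [-20.1, 0.9, 7.6]
gripper_width: 0.554
```

Contact came at TCP x≈579.5 (tab noses on the face, below the slots). I'll ease back to a light push and search upwards.

Request:
{"method": "arm_command", "body": {
  "steps": [
    {"offset": [0.06, 0, 0], "dr": [0, 0, 0]},
    {"offset": [0.06, 0, -0.04], "dr": [0, 0, 0]},
    {"offset": [0.06, 0, -0.04], "dr": [0, 0, 0]}
  ]
}}

```text
t: 13.95
tcp_pos: [580.9, 30.7, 74.8]
tcp_rot: [[-0.995, 0.096, 0.001], [0.096, 0.995, 0.0], [-0.001, 0.0, -1.0]]
force: [-0.1, -0.3, -3.4]
gripper_width: 0.549
```

Request:
{"method": "arm_command", "body": {
  "steps": [
    {"offset": [0, 0, -0.04], "dr": [0, 0, 0]},
    {"offset": [0, 0, -0.04], "dr": [0, 0, 0]}
  ]
}}

```text
t: 14.2
tcp_pos: [580.6, 30.7, 76.7]
tcp_rot: [[-0.995, 0.096, 0.001], [0.096, 0.995, 0.0], [-0.001, 0.0, -1.0]]
force: [-0.4, 0.9, -2.4]
gripper_width: 0.548
```

Request:
{"method": "arm_command", "body": {
  "steps": [
    {"offset": [0, 0, -0.04], "dr": [0, 0, 0]},
    {"offset": [0, 0, -0.04], "dr": [0, 0, 0]}
  ]
}}

```text
t: 14.45
tcp_pos: [580.4, 30.7, 78.6]
tcp_rot: [[-0.995, 0.096, 0.0], [0.096, 0.995, 0.0], [-0.0, 0.0, -1.0]]
force: [-0.2, -0.3, -2.5]
gripper_width: 0.55
```

Request:
{"method": "arm_command", "body": {
  "steps": [
    {"offset": [0, 0, 0.03], "dr": [0, 0, 0]},
    {"offset": [-0.05, 0, 0.03], "dr": [0, 0, 0]},
    {"offset": [-0.05, 0, 0.03], "dr": [0, 0, 0]}
  ]
}}

```text
t: 14.82
tcp_pos: [583.0, 30.4, 76.9]
tcp_rot: [[-0.995, 0.096, 0.0], [0.096, 0.995, -0.0], [-0.0, -0.0, -1.0]]
force: [0.7, -0.4, -2.4]
gripper_width: 0.549
```

Request:
{"method": "arm_command", "body": {
  "steps": [
    {"offset": [-0.05, 0, 0], "dr": [0, 0, 0]},
    {"offset": [-0.05, 0, 0], "dr": [0, 0, 0]}
  ]
}}

```text
t: 15.08
tcp_pos: [585.4, 30.1, 76.9]
tcp_rot: [[-0.995, 0.096, 0.0], [0.096, 0.995, -0.0], [-0.0, -0.0, -1.0]]
force: [-0.2, -0.5, -2.7]
gripper_width: 0.551
```

The tabs have entered freely. Continuing forward until the plate meets the face.

Request:
{"method": "arm_command", "body": {
  "steps": [
    {"offset": [-0.04, 0, 0], "dr": [0, 0, 0]},
    {"offset": [-0.08, 0, 0], "dr": [0, 0, 0]},
    {"offset": [-0.08, 0, 0], "dr": [0, 0, 0]}
  ]
}}

```text
t: 15.45
tcp_pos: [589.1, 29.7, 76.8]
tcp_rot: [[-0.995, 0.096, -0.0], [0.096, 0.995, -0.0], [0.0, -0.0, -1.0]]
force: [-2.2, -0.2, -2.2]
gripper_width: 0.55
```

Request:
{"method": "arm_command", "body": {
  "steps": [
    {"offset": [-0.04, 0, 0], "dr": [0, 0, 0]},
    {"offset": [-0.06, 0, 0], "dr": [0, 0, 0]},
    {"offset": [-0.06, 0, 0], "dr": [0, 0, 0]}
  ]
}}

```text
t: 15.82
tcp_pos: [592.2, 29.5, 76.9]
tcp_rot: [[-0.995, 0.096, -0.0], [0.096, 0.995, -0.0], [0.0, -0.0, -1.0]]
force: [-2.3, -0.2, -3.2]
gripper_width: 0.548
```

Request:
{"method": "arm_command", "body": {
  "steps": [
    {"offset": [-0.02, 0, 0], "dr": [0, 0, 0]},
    {"offset": [-0.04, 0, 0], "dr": [0, 0, 0]},
    {"offset": [-0.04, 0, 0], "dr": [0, 0, 0]}
  ]
}}

```text
t: 16.2
tcp_pos: [593.9, 29.4, 76.8]
tcp_rot: [[-0.995, 0.096, -0.001], [0.096, 0.995, 0.0], [0.001, -0.0, -1.0]]
force: [-4.7, 0.4, -2.6]
gripper_width: 0.546
```

The bolt is being compressed and the plate is at the face. Now pressing down slowly.

Request:
{"method": "arm_command", "body": {
  "steps": [
    {"offset": [0, 0, 0.04], "dr": [0, 0, 0]},
    {"offset": [0, 0, 0.08], "dr": [0, 0, 0]},
    {"offset": [0, 0, 0.08], "dr": [0, 0, 0]}
  ]
}}

```text
t: 16.58
tcp_pos: [593.9, 29.4, 72.9]
tcp_rot: [[-0.995, 0.096, -0.001], [0.096, 0.995, 0.0], [0.001, 0.0, -1.0]]
force: [-4.7, 0.4, -1.3]
gripper_width: 0.551
```

Request:
{"method": "arm_command", "body": {
  "steps": [
    {"offset": [0, 0, 0.03], "dr": [0, 0, 0]},
    {"offset": [0, 0, 0.06], "dr": [0, 0, 0]},
    {"offset": [0, 0, 0.06], "dr": [0, 0, 0]}
  ]
}}

```text
t: 16.95
tcp_pos: [593.9, 29.4, 70.2]
tcp_rot: [[-0.995, 0.096, -0.001], [0.096, 0.995, 0.0], [0.001, 0.0, -1.0]]
force: [-8.4, 0.6, 5.0]
gripper_width: 0.548
```

Request:
{"method": "arm_command", "body": {
  "steps": [
    {"offset": [0, 0, 0.03], "dr": [0, 0, 0]},
    {"offset": [0, 0, 0.04], "dr": [0, 0, 0]},
    {"offset": [0, 0, 0.04], "dr": [0, 0, 0]}
  ]
}}

```text
t: 17.32
tcp_pos: [593.8, 29.5, 68.4]
tcp_rot: [[-0.995, 0.096, -0.001], [0.096, 0.995, 0.001], [0.001, 0.001, -1.0]]
force: [-9.8, 0.3, 8.5]
gripper_width: 0.55
```

Request:
{"method": "arm_command", "body": {
  "steps": [
    {"offset": [0, 0, 0.03], "dr": [0, 0, 0]},
    {"offset": [0, 0, 0.04], "dr": [0, 0, 0]},
    {"offset": [0, 0, 0.04], "dr": [0, 0, 0]}
  ]
}}

```text
t: 17.7
tcp_pos: [593.9, 29.5, 66.4]
tcp_rot: [[-0.995, 0.096, -0.001], [0.096, 0.995, 0.001], [0.001, 0.001, -1.0]]
force: [-10.0, 1.5, 10.2]
gripper_width: 0.55
```

Request:
{"method": "arm_command", "body": {
  "steps": [
    {"offset": [0.015, 0, 0.02], "dr": [0, 0, 0]},
    {"offset": [0.015, 0, 0.02], "dr": [0, 0, 0]}
  ]
}}

```text
t: 17.95
tcp_pos: [593.9, 29.5, 65.7]
tcp_rot: [[-0.995, 0.096, 0.001], [0.096, 0.995, 0.001], [-0.001, 0.001, -1.0]]
force: [-6.2, 0.5, 7.8]
gripper_width: 0.549
```

Request:
{"method": "arm_command", "body": {
  "steps": [
    {"offset": [0, 0, 0.02], "dr": [0, 0, 0]},
    {"offset": [0, 0, 0.02], "dr": [0, 0, 0]}
  ]
}}

```text
t: 18.2
tcp_pos: [593.8, 29.5, 65.3]
tcp_rot: [[-0.995, 0.097, 0.001], [0.097, 0.995, 0.001], [-0.001, 0.001, -1.0]]
force: [-14.7, 0.7, 21.9]
gripper_width: 0.548
```

That is the hard stop. Easing off, then testing whether the bolt holds the caddy down.

Request:
{"method": "arm_command", "body": {
  "steps": [
    {"offset": [0.02, 0, -0.03], "dr": [0, 0, 0]},
    {"offset": [0.02, 0, -0.03], "dr": [0, 0, 0]},
    {"offset": [0.02, 0, -0.03], "dr": [0, 0, 0]}
  ]
}}

```text
t: 18.58
tcp_pos: [593.9, 29.4, 66.4]
tcp_rot: [[-0.995, 0.096, 0.003], [0.096, 0.995, 0.0], [-0.003, 0.001, -1.0]]
force: [-2.2, -0.1, 6.0]
gripper_width: 0.548
```

Request:
{"method": "arm_command", "body": {
  "steps": [
    {"offset": [0, 0, -0.03], "dr": [0, 0, 0]},
    {"offset": [0, 0, -0.03], "dr": [0, 0, 0]}
  ]
}}

```text
t: 18.82
tcp_pos: [593.7, 29.4, 67.4]
tcp_rot: [[-0.995, 0.096, 0.002], [0.096, 0.995, -0.0], [-0.002, 0.0, -1.0]]
force: [6.1, -0.6, -0.5]
gripper_width: 0.551
```

Request:
{"method": "arm_command", "body": {
  "steps": [
    {"offset": [0, 0, -0.02], "dr": [0, 0, 0]},
    {"offset": [0, 0, -0.02], "dr": [0, 0, 0]}
  ]
}}

```text
t: 19.08
tcp_pos: [593.3, 29.4, 67.9]
tcp_rot: [[-0.995, 0.096, 0.002], [0.096, 0.995, -0.0], [-0.002, -0.0, -1.0]]
force: [8.6, -1.1, -8.7]
gripper_width: 0.549
```

```bash
python3 - <<'E'
from h import *
import cv2
o=st()
b=cams.read_camera('side')[:,:,::-1];s=cams.read_camera('scene')[:,:,::-1]
def c(im,x,y,w,h,W,H): return cv2.resize(im[y:y+h,x:x+w],(W,H),interpolation=cv2.INTER_CUBIC)
cv2.imwrite('pics/chk6.png',np.hstack([c(b,305,110,50,60,400,480),c(s,350,190,50,60,400,480)]))
E
```

```text
t 19.07 p [593.3, 29.4, 67.9] F [8.6, -1.1, -8.7] M [-0.16 -1.53  0.01] w 0.549 yaw -5.52 zt [ 0.002 -0.    -1.   ] j [-0.57  0.48  0.53  1.92 -0.33  0.82  1.62]
```

View pics/chk6.png

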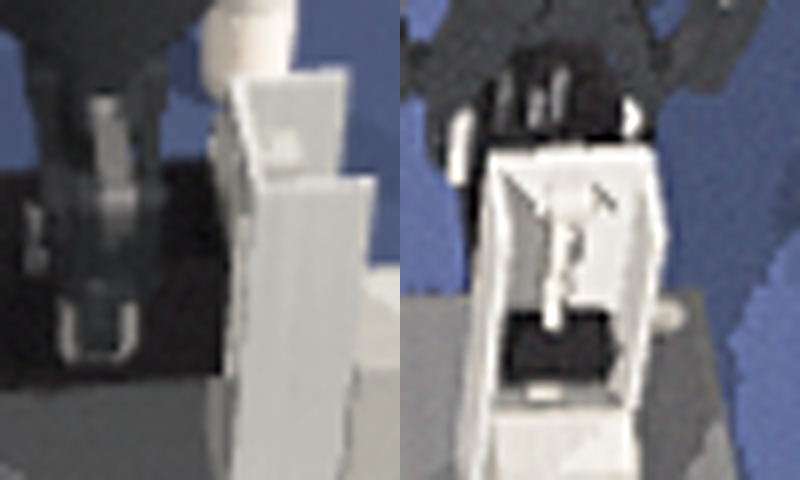

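The tabs are hooked through the slots and reaching the spring block. Lifting is resisted (Fz -8.7 N, with no spring lift), so the bolt holds. I'll relax the stress, then open.

Request:
{"method": "arm_command", "body": {
  "steps": [
    {"offset": [-0.04, 0, 0.02], "dr": [0, 0, 0]},
    {"offset": [-0.04, 0, 0.02], "dr": [0, 0, 0]}
  ]
}}

```text
t: 19.42
tcp_pos: [593.9, 29.4, 66.8]
tcp_rot: [[-0.995, 0.096, -0.001], [0.096, 0.995, 0.0], [0.001, 0.0, -1.0]]
force: [-3.9, 0.3, 2.7]
gripper_width: 0.547
```

Request:
{"method": "arm_command", "body": {
  "steps": [
    {"offset": [0, 0, 0], "dr": [0, 0, 0]},
    {"offset": [0, 0, 0], "dr": [0, 0, 0]},
    {"offset": [0, 0, 0], "dr": [0, 0, 0]},
    {"offset": [0, 0, 0], "dr": [0, 0, 0]}
  ],
  "claw": 1
}}

```text
t: 19.92
tcp_pos: [594.5, 29.3, 67.0]
tcp_rot: [[-0.995, 0.096, 0.0], [0.096, 0.995, -0.0], [-0.0, -0.0, -1.0]]
force: [0.3, -0.3, -0.0]
gripper_width: 1.003
```

Released cleanly, with zero force. Retreating straight up and then back.

Request:
{"method": "arm_command", "body": {
  "steps": [
    {"offset": [0.02, 0, -0.5], "dr": [0, 0, 0]},
    {"offset": [0.02, 0, -1.2], "dr": [0, 0, 0]},
    {"offset": [0.5, 0, -2.2], "dr": [0, 0, 0]},
    {"offset": [1.5, 0, -3.2], "dr": [0, 0, 0]},
    {"offset": [2.5, 0, -3.6], "dr": [0, 0, 0]}
  ]
}}

```text
t: 20.55
tcp_pos: [469.8, 41.2, 248.5]
tcp_rot: [[-0.995, 0.097, 0.002], [0.097, 0.995, -0.0], [-0.002, 0.0, -1.0]]
force: [-0.4, 1.1, 1.0]
gripper_width: 1.0
```

Request:
{"method": "arm_command", "body": {
  "steps": [
    {"offset": [0, 0, 0], "dr": [0, 0, 0]},
    {"offset": [0, 0, 0], "dr": [0, 0, 0]},
    {"offset": [0, 0, 0], "dr": [0, 0, 0]}
  ]
}}

```text
t: 20.92
tcp_pos: [470.5, 41.1, 246.2]
tcp_rot: [[-0.995, 0.097, -0.001], [0.097, 0.995, -0.002], [0.001, -0.002, -1.0]]
force: [-0.0, 1.0, 0.6]
gripper_width: 0.999
```

```bash
python3 - <<'E'
from h import *
import cv2
o=st()
b=cams.read_camera('side')[:,:,::-1];s=cams.read_camera('scene')[:,:,::-1];a=cams.read_camera('wrist')[:,:,::-1]
def c(im,x,y,w,h,W,H): return cv2.resize(im[y:y+h,x:x+w],(W,H),interpolation=cv2.INTER_CUBIC)
C=cam('wrist',o);u,v=map(int,proj(C,(630,27,150)));print(u,v);v=min(max(v,60),340)
cv2.imwrite('pics/chk7.png',np.vstack([np.hstack([c(b,300,105,60,45,400,300),c(s,210,160,260,195,400,300)]),np.hstack([c(a,u-60,v-60,120,90,400,300),c(b,220,70,220,165,400,300)])]))
E
```

```text
t 20.93 p [470.5, 41.1, 246.2] F [-0.0, 1.0, 0.6] M [ 0.03 -0.02  0.02] w 0.999 yaw -5.55 zt [-0.001 -0.002 -1.   ] j [-0.83  0.02  0.63  2.   -0.01  1.12  1.27]
321 349
```

View pics/chk7.png

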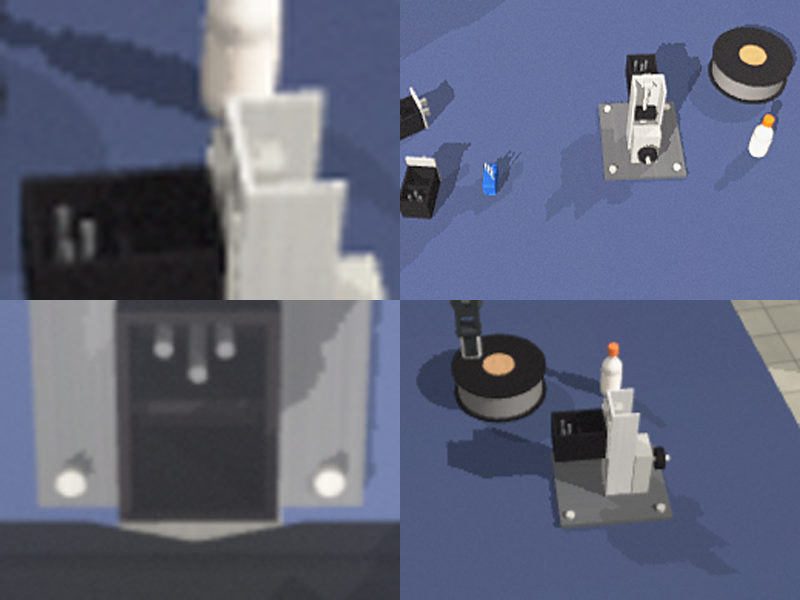

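The box rim in the side view is at row ≈132, against ≈131 when it was held at the locked height. So the spring has not lifted the caddy, and it hangs level. Handing in.

```bash
python3 -c "
from workcell import manip
print(manip.job_done())"
```

```text
the job is handed in; nothing more can be done
None
```

The caddy is hooked into the upright, pressed down to the hard stop and released. The arm is clear of everything, and I handed in at about 21 s. By every check I could make, the bolt has locked it.

**What happened**
- **First grasp:** It closed on air above the box. The real fingertips sit about 40 mm above the reported tool point, so I went lower, still reading no contact force, and gripped the caddy properly.
- **Slots:** I felt for them upwards from below. The tabs entered about 9–11 mm below the nominal height.

**Last checks**
- **Pull test:** Lifting gently after the press gave 8.7 N of resistance, and the spring did not raise the caddy.
- **After release:** The tool read zero force. The caddy hangs level, and its rim in the side view is within about a pixel of where it was when held.
- **Bystanders:** The spool, glue bottle and key block look untouched.

**What fell short**
- **Push limit:** The push was over your 20 N guide. It read about 22 N downwards plus 15 N sideways for a moment at the hard stop, and I eased off at once. While feeling for the slots the first contact read 20 N.
- **Bolt not seen:** I could not see the bolt over the plate in the pictures. The lock is inferred from the pull test and the unchanged height.

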